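# Put the dry plates away, graded in the plate stand

### The job

The four plates in the wire draining rack are dry: move them to the wooden plate stand, one plate to a slot, graded by size with the largest at the wide end and the smallest at the narrow end. Seat each fully down on both rails with its eating face towards the narrow end. They are china, so lower them in rather than letting them drop, never lay one flat, and leave the peeler, shaker, cup and jar where they stand.

Things in the scene. Friction and masses are not known exactly. Their poses are not given: they have to be found in the camera images.
- dessert_plate: White china plate, the largest of four: 164 mm across, about 390 g, on edge. Origin at the disc's centre (top edge 82 mm above it); y = the disc's axis, level; the dished eating face looks to -y. Flat rim 8 mm thick (y = -4 to 4 mm), 30 mm wide; the foot ring behind, 85 mm across, ends at y = 9 mm. Seated at the wide end, the origin is 97 mm above the worktop.
- side_plate: White china plate, the second largest of four: 146 mm across, about 310 g, on edge. Origin at the disc's centre (top edge 73 mm above it); y = the disc's axis, level; the dished eating face looks to -y. Flat rim 8 mm thick (y = -4 to 4 mm), 27 mm wide; the foot ring behind, 76 mm across, ends at y = 9 mm. Seated second from the wide end, the origin is 90 mm above the worktop.
- saucer: White china plate, the second smallest of four: 128 mm across, about 240 g, on edge. Origin at the disc's centre (top edge 64 mm above it); y = the disc's axis, level; the dished eating face looks to -y. Flat rim 8 mm thick (y = -4 to 4 mm), 24 mm wide; the foot ring behind, 67 mm across, ends at y = 9 mm. Seated second from the narrow end, the origin is 83 mm above the worktop.
- espresso_saucer: White china plate, the smallest of four: 110 mm across, about 180 g, on edge. Origin at the disc's centre (top edge 55 mm above it); y = the disc's axis, level; the dished eating face looks to -y. Flat rim 8 mm thick (y = -4 to 4 mm), 20 mm wide; the foot ring behind, 57 mm across, ends at y = 9 mm. Seated at the narrow end, the origin is 76 mm above the worktop.
- plate_stand: Wooden stand, fixed, 146 x 196 mm, origin on the worktop under its centre. Two wooden rails, tops 33 mm up, converge from +y (wide end) to -y (narrow end). Slots square to y, at x = 0, y = 69 (for the largest), 23, -23, -69 mm, each between steel wire guides 11 mm apart up to 76 mm height, flaring to 29 mm at their tops, 100 mm up. End boards 46 mm high. Tops of seated plates 179 mm up or less.
- drainer: Steel wire draining rack, fixed, 134 x 226 mm, origin on the worktop under its centre. Slots square to y at x = 0, y = 87, 29, -29, -87 mm, between straight wire prongs 10 mm apart, tips 70 mm up. Each holds one plate at the start, in any order (large ones tower over small neighbours), eating face to the drainer's -y. End loops 67 mm high; plates' tops up to 183 mm.
- peeler: Vegetable peeler, bystander, 170 x 25 x 18 mm, lying between the two racks. Origin under its centre, long axis x.
- salt_shaker: Salt shaker, bystander, 44 mm across, 90 mm high, behind the racks. Origin under its centre.
- espresso_cup: White espresso cup, bystander, 64 x 88 mm with its handle, 50 mm high, at the left. Origin under its centre.
- honey_jar: Honey jar, bystander, 71 mm across, 110 mm high, behind the racks. Origin under its centre.

How it is judged:
At the end, for the whole second after the job is handed in: Each plate rests in its slot of plate_stand, largest at the wide end down to smallest: centre within 10 mm (x), 12 mm (y, along the row) and 8 mm (z) of its seat, axis within 0.2 rad of the stand's y axis, eating face to the narrow end, at rest (under 0.03 m/s, 0.3 rad/s) (x of dessert_plate in the frame of plate_stand between -0.01 and 0.01 m and y of dessert_plate in the frame of plate_stand between 0.057 and 0.081 m and z of dessert_plate in the frame of plate_stand between 0.0892 and 0.1052 m and angle between the y axis of each of dessert_plate, side_plate, saucer, espresso_saucer and the y axis of plate_stand, either way round below 0.2 rad and y of plate_stand in the frame of dessert_plate below 0 m and linear speed of each of dessert_plate, side_plate, saucer, espresso_saucer below 0.03 m/s and angular speed of each of dessert_plate, side_plate, saucer, espresso_saucer below 0.3 rad/s and x of side_plate in the frame of plate_stand between -0.01 and 0.01 m and y of side_plate in the frame of plate_stand between 0.011 and 0.035 m and z of side_plate in the frame of plate_stand between 0.082 and 0.098 m and y of plate_stand in the frame of side_plate below 0 m and x of saucer in the frame of plate_stand between -0.01 and 0.01 m and y of saucer in the frame of plate_stand between -0.035 and -0.011 m and z of saucer in the frame of plate_stand between 0.0748 and 0.0908 m and y of plate_stand in the frame of saucer above 0 m and x of espresso_saucer in the frame of plate_stand between -0.01 and 0.01 m and y of espresso_saucer in the frame of plate_stand between -0.081 and -0.057 m and z of espresso_saucer in the frame of plate_stand between 0.0676 and 0.0836 m and y of plate_stand in the frame of espresso_saucer above 0 m); the robot touches nothing.
It fails at once if a plate is dropped: faster than 0.5 m/s while the fingers do not hold it ((linear speed of dessert_plate above 0.5 m/s and contact force between the fingers and dessert_plate below 0.2 N) or (linear speed of side_plate above 0.5 m/s and contact force between the fingers and side_plate below 0.2 N) or (linear speed of saucer above 0.5 m/s and contact force between the fingers and saucer below 0.2 N) or (linear speed of espresso_saucer above 0.5 m/s and contact force between the fingers and espresso_saucer below 0.2 N)).
It fails at once if a plate lies flat or nearly so (its axis within 0.8 rad of vertical) (angle between any of dessert_plate, side_plate, saucer, espresso_saucer's own y axis and vertical below 0.8 rad).
It fails at once if the peeler, salt shaker, espresso cup or honey jar is moved more than 25 mm (distance of any of peeler, salt_shaker, espresso_cup, honey_jar from where it was at the start of the episode above 0.025 m).
It also fails if it takes over 102 s, if anything falls off the work surface, if the arm or the gripper's body presses on something with over 40 N, if the wrist force passes 120 N, or if a joint passes its speed limit or range.

### The arm

A 6-joint arm with a two-finger parallel gripper is mounted at the origin on a cart in front of the work surface, level with it; the furniture and walls round the work are solid. World frame = base frame: x ahead of the robot, y to its left, z up, the work surface at z = 0. Lengths are in m, angles in rad, forces in N, time in s.
With the tool pointing down it reaches from about 0.275 to 0.775 m from the base axis. Payload 14.6 kg.
Tool frame: the origin (TCP) lies at the very end of the fingers, on their centre line; the grasp point (between the pads) lies 19 mm behind it (r.grasp_offset is the distance from the TCP to the grasp point, in m); z points along the fingers, y is the line along which they close (so a half turn about z gives the same grasp; the last joint's range is limited). The gripper opens to 85 mm and grips with 20 to 120 N. Pads are 22 mm wide; open, the fingers measure 114 mm over their backs; the gripper's body (76 mm by 85 mm) begins 54 mm behind the grasp point. The pads swing forward as they close: fully open they stand 13 mm farther back than shut.
Start: joints at [1.004, 0.263, -0.048, 1.259, 0, 1.415], TCP at [0.21, 0.481, 0.231] pointing down, gripper open.
Joint ranges: [-2.65, 2.65], [-0.89, 1.7], [-1.18, 1.37], [-2.13, 2.11], [-1.35, 1.29], [-3.14, 3.14]. Speed limits (rad/s): [1.89, 1.89, 2.57, 2.79, 3.14, 3.14].

### API

Orientations are given as a unit quaternion [x, y, z, w].
In Python, from cell import r gives the robot as it stands.
- The arm moves only by the tool drive_tool, never from a script. Its argument "moves" is a list that holds one entry, the list of rows, each a list of 7 numbers: the shift along the tool's x, y, z in normalised numbers (1 is 80 cm), then the turn, a rotation vector about the tool's x, y, z in shares of 90 degrees (1.0 is 90 degrees), then the finger opening in m, from 0 to 0.0854. A call has exactly 8 rows; each row is the pose to reach, as a shift and turn from the pose commanded when the call began, along the tool's axes at that moment; what a row does not reach only later rows make up. A row lasts 1/8 s, in which the tool goes at most 62.5 mm and 10.7 degrees, less where a joint would pass 70% of its speed; a pose out of reach is approached as far as the arm can. A call with a gripper value outside its range is refused whole. The fingers move at their own pace and stop on an object; "grip_force" is the grip in N (left out, the last holds). Time passes only in rows, so rows that repeat a pose let the fingers close, or fill a call up. It gives the time, the measured TCP pose, the force, the opening and the grip force at its end, in the units of the state.
- r.state(): the state, without advancing time (a new reading comes with each control period).
- r.get_image(name): name is "side" or "top"; returns the picture (384x512x3 uint8, red, green, blue); there is no depth.
- r.get_calibration(name): a dict with "mtx" (3x3 intrinsics, pixels), "k1" (the pictures are not rectified: a ray, as slopes to the right and down, at radius r is drawn at 1 + k1 r^2 times it, then the intrinsics apply), "rvec" (rotation vector, rad) and "tvec" (3), from world to camera coordinates, as OpenCV has them. Camera axes: x right, y down, z forward; pixel columns grow to the right and rows downward; lengths in m; the calibration is good to about 2 mm. A picture is of the moment at which its call begins. get_calibration takes no time and is no camera call.
- r.close_job(): hands the job in; it is judged then, once.
The state is a dict: "clock": time; "q": joint angles; "joint_velocities": joint speeds; "effort": joint torques, N m; "tool_pos": TCP position; "eef_rot": TCP orientation; "wrist_force": force on the tool from outside, world axes, zero at the start; "ft_torque": the same for the moment, N m; "grip_width": finger opening in m; "grip_force": force on a finger pad.
Only numpy, scipy, OpenCV 4.12 (cv2) and the standard library are available. Lean on these libraries where they do the work, as an engineer would, in place of code of your own. Each camera call takes 0.05 s, during which the arm holds its last target. There are 200 camera calls.

## Working session

There is one attempt and no reset: what is moved stays moved. The work goes in short steps, Python scripts to look and compute and a tool call to move; the robot and the scene stay as the last step left them, time stands still between calls to the robot, and variables do not carry over. Pictures are saved under pics/ and viewed, at most 14 in all, crops included, and the job is handed in when it is done.

Besides the shell and the picture viewer there is one more tool, called after "Emit:" by a JSON object that holds its "name" and its "arguments". drive_tool: Moves the arm, as the interface text tells. Its arguments: {"type":"object","properties":{"moves":{"type":"array","items":{"type":"array","items":{"type":"array","items":{"type":"number"}}}},"grip_force":{"type":"number"}},"required":["moves"]}

```bash
ls; mkdir -p pics; python3 - <<'E'
from cell import r
import cv2
for n in("side","top"):
    cv2.imwrite(f"pics/{n}0.png",r.get_image(n)[:,:,::-1]); c=r.get_calibration(n); print(n,c)
print(r.state(), r.grasp_offset)
E
```

```text
pics
side {'mtx': array([[356.19729169,   0.        , 257.89102037],
       [  0.        , 356.19729169, 196.40132375],
       [  0.        ,   0.        ,   1.        ]]), 'k1': -0.09034496203926337, 'rvec': array([ 2.17837989, -0.16873127,  0.11096697]), 'tvec': array([-0.5233633 ,  0.27853752,  0.79267303])}
top {'mtx': array([[353.0870428 ,   0.        , 253.22732834],
       [  0.        , 353.0870428 , 196.18413159],
       [  0.        ,   0.        ,   1.        ]]), 'k1': -0.05789037644810223, 'rvec': array([ 2.17144346, -2.10538575,  0.22768349]), 'tvec': array([0.20754005, 0.55573844, 0.94735541])}
{'clock': 0.1, 'q': array([ 1.00366319e+00,  2.63476140e-01, -4.88947273e-02,  1.25938537e+00,
       -6.18353296e-07,  1.41549274e+00]), 'joint_velocities': array([ 1.22505571e-04, -1.98452381e-03,  1.11575366e-03,  5.65731180e-04,
       -5.47442226e-04,  2.02974055e-05]), 'effort': array([ 2.33594496e-03, -6.38580322e+01,  3.85062361e+01,  1.00575294e-02,
       -1.33423841e-04, -4.09809650e-05]), 'tool_pos': array([0.21002019, 0.48088683, 0.23086484]), 'eef_rot': array([ 2.04462673e-01,  9.78874244e-01, -4.49091715e-04, -1.69333862e-04]), 'wrist_force': array([-0.60667807,  0.14386496,  0.05438186]), 'ft_torque': array([0.02153979, 0.02256773, 0.06598971]), 'grip_force': 0.0, 'grip_width': 0.08575539401446779} 0.0187
```

View pics/side0.png

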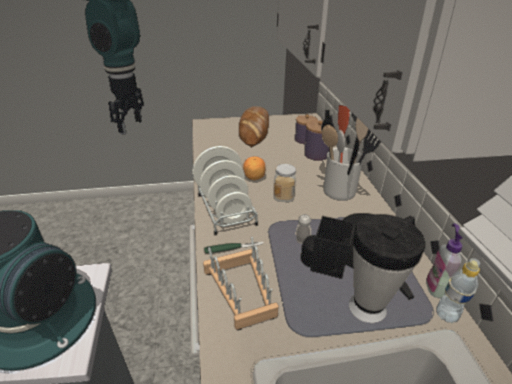

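View pics/top0.png

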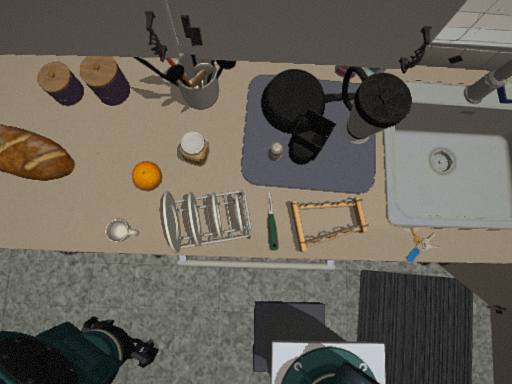

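Side view: drainer at about (225,190) with four plates, stand at (240,285), peeler at (235,246). Top view: drainer at (205,220), stand at (330,222), peeler at (271,222). Cropping both for detail.

```bash
python3 - <<'E'
import cv2,numpy as np
t=cv2.imread("pics/top0.png"); s=cv2.imread("pics/side0.png")
a=cv2.resize(t[180:260,150:380],(792,276),interpolation=3)
cv2.imwrite("pics/ct.png",a)
b=cv2.resize(s[140:330,185:285],(316,600),interpolation=3)
b1=cv2.resize(s[140:235,185:285],(600,570),interpolation=3); b2=cv2.resize(s[235:330,185:285],(600,570),interpolation=3)
cv2.imwrite("pics/cs1.png",b1);cv2.imwrite("pics/cs2.png",b2)
E
```

```text
(no output)
```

View pics/ct.png

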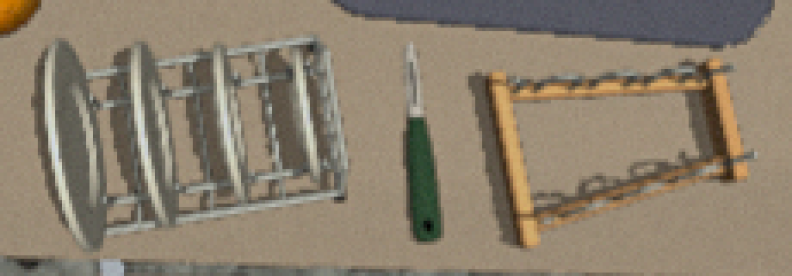

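View pics/cs1.png

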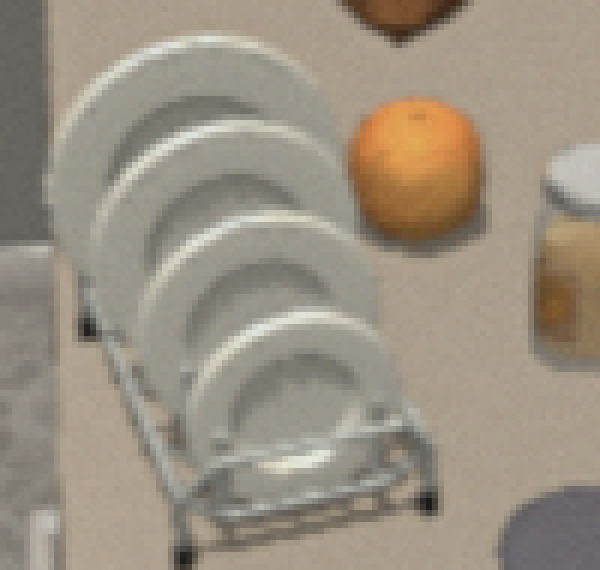

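View pics/cs2.png

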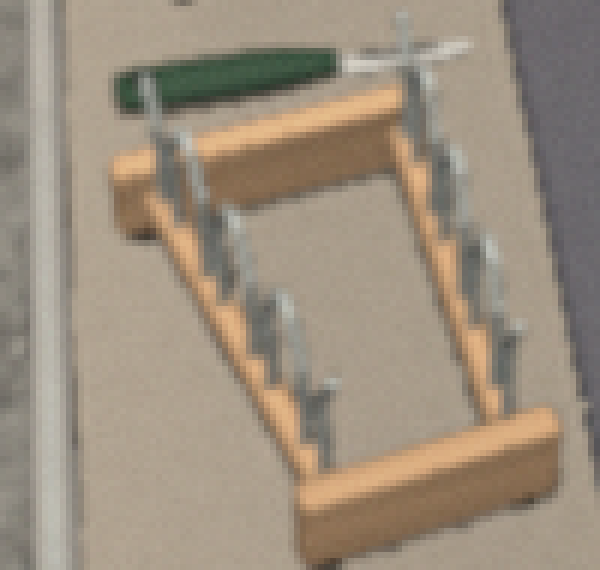

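The crops show the plates already in size order (largest at world +y, eating faces towards world −y). The stand's long board (wide end, ct.png x≈510) faces the drainer, so no plate needs flipping. Now I'll measure positions.

```bash
cat > h.py <<'E'
import cv2,numpy as np
from cell import r
C={n:r.get_calibration(n) for n in("side","top")}
def ray(n,uv):
    c=C[n];R=cv2.Rodrigues(c["rvec"])[0]
    d=(np.atleast_2d(uv)-c["mtx"][:2,2])/c["mtx"][0,0]
    u=d.copy()
    for _ in range(20): u=d/(1+c["k1"]*(u**2).sum(1,keepdims=True))
    return -R.T@c["tvec"], np.c_[u,np.ones(len(u))]@R
def cast(n,uv,nrm,off):   # onto plane nrm.p=off
    o,d=ray(n,uv); nrm=np.array(nrm,float)
    return o+d*((off-o@nrm)/(d@nrm))[:,None]
def proj(n,P):
    c=C[n];R=cv2.Rodrigues(c["rvec"])[0]
    q=np.atleast_2d(P)@R.T+c["tvec"]; u=q[:,:2]/q[:,2:]
    return u*(1+c["k1"]*(u**2).sum(1,keepdims=True))*c["mtx"][0,0]+c["mtx"][:2,2]
E
python3 - <<'E'
from h import *
np.set_printoptions(precision=4,suppress=True)
for n in C: print(n,"cam",ray(n,[0,0])[0])
S=cv2.imread("pics/side0.png");T=cv2.imread("pics/top0.png")
# stand boards, top faces z=.046
k=792/230
print("top boards",cast("top",np.array([[488,75],[510,73],[540,243],[517,247],[708,60],[722,58],[748,178],[730,180]])/k+[150,180],[0,0,1],.046))
print("side boards",cast("side",np.array([[113,162],[405,92],[300,482],[557,412]])/6+[185,235],[0,0,1],.046))
# plates, top view
hsv=cv2.cvtColor(T,cv2.COLOR_BGR2HSV)
m=((hsv[...,1]<45)&(hsv[...,2]>120)).astype(np.uint8); m[:185]=0;m[252:]=0;m[:,:155]=0;m[:,252:]=0
m=cv2.morphologyEx(m,cv2.MORPH_OPEN,np.ones((5,3),np.uint8))
for c in cv2.findContours(m,cv2.RETR_EXTERNAL,cv2.CHAIN_APPROX_NONE)[0]:
    if len(c)<20: continue
    c=c[:,0].astype(float); lo=c[c[:,1]==c[:,1].min()].mean(0); hi=c[c[:,1]==c[:,1].max()].mean(0)
    P=cast("top",[lo,hi],[0,0,1],.095); print("plate",lo,hi,P.round(4).tolist(),"mid",P.mean(0)[:2],"len",np.linalg.norm(P[1]-P[0]))
cv2.imwrite("pics/m.png",cv2.resize(m[180:260,150:260]*255,None,fx=4,fy=4))
E
```

```text
side cam [ 0.4255 -0.5655  0.6921]
top cam [0.3677 0.2509 1.0253]
top boards [[ 0.537   0.1154  0.046 ]
 [ 0.5392  0.0972  0.046 ]
 [ 0.4015  0.0721  0.046 ]
 [ 0.3979  0.0907  0.046 ]
 [ 0.5557 -0.0684  0.046 ]
 [ 0.5578 -0.0804  0.046 ]
 [ 0.4585 -0.0995  0.046 ]
 [ 0.4565 -0.0844  0.046 ]]
side boards [[ 0.4054  0.0779  0.046 ]
 [ 0.5323  0.1021  0.046 ]
 [ 0.4646 -0.0918  0.046 ]
 [ 0.5623 -0.0751  0.046 ]]
plate [164. 197.] [169. 241.] [[0.53, 0.4638, 0.095], [0.4139, 0.4424, 0.095]] mid [0.4719 0.4531] len 0.11804936498625193
plate [213. 196.] [217. 229.] [[0.5371, 0.3334, 0.095], [0.4493, 0.3187, 0.095]] mid [0.4932 0.3261] len 0.08903262671420066
plate [236. 195.] [240. 225.] [[0.5419, 0.2721, 0.095], [0.4618, 0.2586, 0.095]] mid [0.5018 0.2654] len 0.08126942902883831
plate [189. 194.] [193. 232.] [[0.5404, 0.3977, 0.095], [0.4394, 0.3812, 0.095]] mid [0.4899 0.3895] len 0.102313028706975
```

View pics/m.png

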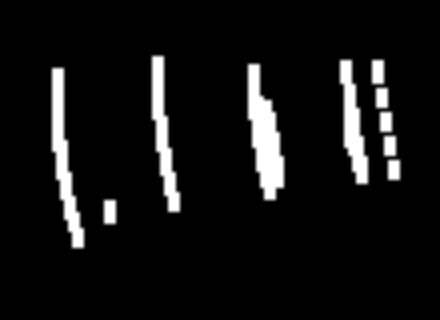

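The mask catches only the lit rim bands and is truncated at their ends (first plate about (164,197)–(169,241)), so I'll rectify both views onto known heights instead.

```bash
cat >> h.py <<'E'
def ortho(n,img,x0,x1,y0,y1,z,s=2000,grid=.02):
    # picture: right = -y, up = +x
    Y,X=np.meshgrid(np.arange(y1,y0,-1/s),np.arange(x1,x0,-1/s)); P=np.c_[X.ravel(),Y.ravel(),np.full(X.size,z)]
    uv=proj(n,P).reshape(*X.shape,2).astype(np.float32)
    o=cv2.remap(img,uv[...,0],uv[...,1],cv2.INTER_CUBIC)
    for g in np.arange(np.ceil(x0/grid)*grid,x1,grid):
        cv2.line(o,(0,int((x1-g)*s)),(o.shape[1],int((x1-g)*s)),(255,0,0) if round(g*1000)%100 else (0,0,255),1)
    for g in np.arange(np.ceil(y0/grid)*grid,y1,grid):
        cv2.line(o,(int((y1-g)*s),0),(int((y1-g)*s),o.shape[0]),(255,0,0) if round(g*1000)%100 else (0,0,255),1)
    return o
E
python3 - <<'E'
from h import *
S=cv2.imread("pics/side0.png");T=cv2.imread("pics/top0.png")
a=[ortho(n,i,.385,.575,-.12,.13,.046,s=3150) for n,i in(("top",T),)]
cv2.imwrite("pics/o1.png",a[0]); 
b=ortho("side",S,.385,.575,-.12,.13,.046,s=3150); cv2.imwrite("pics/o2.png",b)
c=ortho("top",T,.36,.58,.2,.53,.067,s=2400); cv2.imwrite("pics/o3.png",c); print(a[0].shape,c.shape)
E
```

```text
(599, 788, 3) (528, 792, 3)
```

View pics/o1.png

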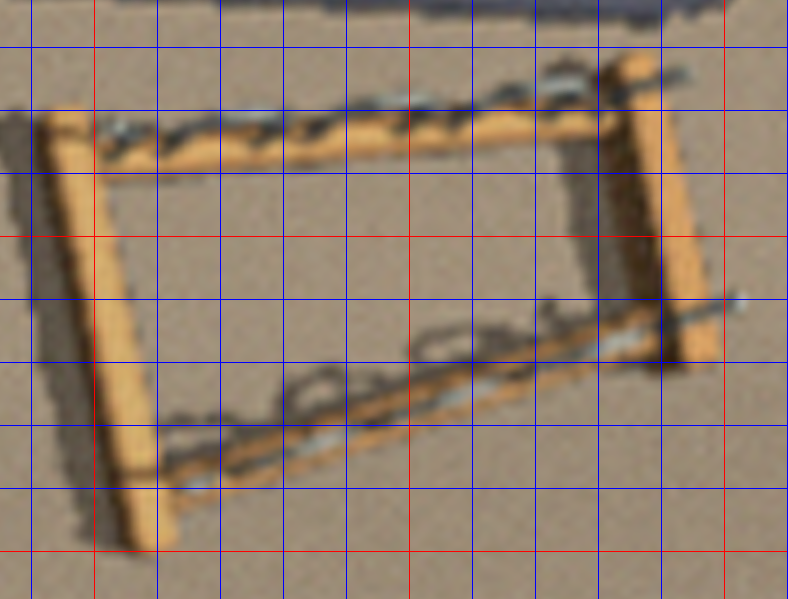

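View pics/o2.png

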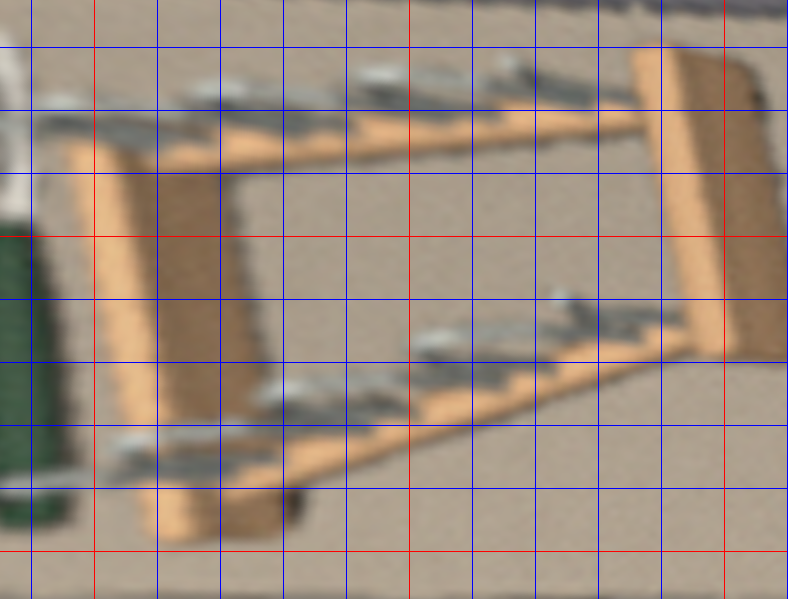

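View pics/o3.png

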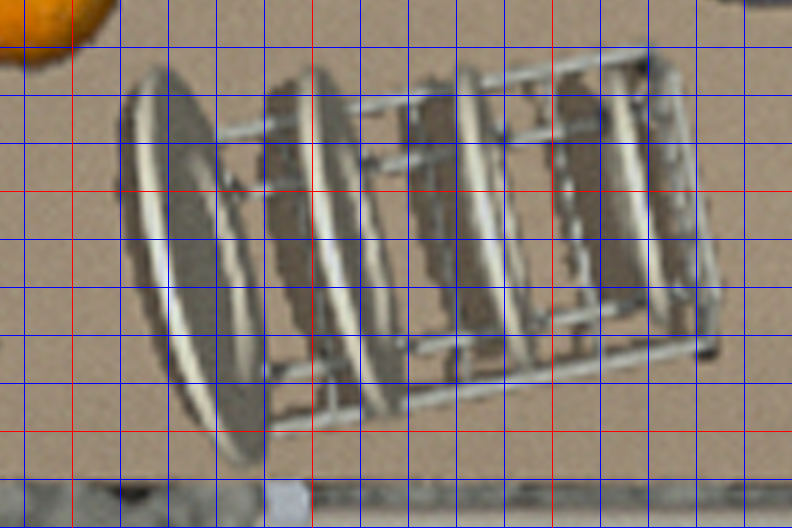

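The rectified views show:
- **Stand:** boards in o1 at (52–178, 108–552) and (618–718, 52–365), which gives a centre near (0.4906, 0.0037) and a yaw of about 11.8°.
- **Plates:** rim bands in o3 at columns 162, 330, 487 and 638. That gives tops about 58 mm apart, matching the drainer pitch, and a yaw of about 10.6°.

I'll move above the smallest plate first.

Careful with the scale: shifts go in shares of 80 cm and turns go in shares of 90 degrees. That gives: -0.3433 m is -0.4291, -0.0875 m is -0.1094, -34.2 degrees is -0.38.

Emit:
{"name": "drive_tool", "arguments": {"moves": [[[-0.0625,-0.0156,-0.0238,0,0,-0.0556,0.04],[-0.1375,-0.0344,-0.0238,0,0,-0.1333,0.04],[-0.2125,-0.0531,-0.0238,0,0,-0.2222,0.04],[-0.2875,-0.0725,-0.0238,0,0,-0.3111,0.04],[-0.3625,-0.0913,-0.0238,0,0,-0.38,0.04],[-0.4063,-0.1025,-0.0238,0,0,-0.38,0.04],[-0.4291,-0.1094,-0.0238,0,0,-0.38,0.04],[-0.4291,-0.1094,-0.0238,0,0,-0.38,0.04]]], "grip_force": 40}}

```text
clock: 1.1
tool_pos: [0.4899, 0.2632, 0.25]
eef_rot: [-0.092, 0.996, -0.0, -0.0]
wrist_force: [0.3, -0.1, -0.7]
grip_width: 0.0399
grip_force: 0.0
```

```bash
cat >> h.py <<'E'
from scipy.spatial.transform import Rotation as Ro
def plan(p,th):   # tool down, y axis at angle th (deg)
    s=r.state(); R=Ro.from_quat(s["eef_rot"]); t=np.radians(th)
    y=np.array([np.cos(t),np.sin(t),0]); z=np.array([0,0,-1.]); G=Ro.from_matrix(np.c_[np.cross(y,z),y,z])
    y2=-y; G2=Ro.from_matrix(np.c_[np.cross(y2,z),y2,z])
    g=min((G,G2),key=lambda g:(R.inv()*g).magnitude())
    print("shift mm",(R.inv().apply(np.array(p)-s["tool_pos"])*1000).round(1),"turn",np.degrees((R.inv()*g).as_rotvec()).round(2))
def st():
    s=r.state(); R=Ro.from_quat(s["eef_rot"]).as_matrix()
    print("t",round(s["clock"],2),"p",s["tool_pos"].round(4),"yang",np.degrees(np.arctan2(R[1,1],R[0,1])).round(2),"zdir",R[:,2].round(3),"F",s["wrist_force"].round(2),"T",s["ft_torque"].round(2),"w",round(s["grip_width"],4),"gf",round(s["grip_force"],1),"q",s["q"].round(2))
E
python3 - <<'E'
from h import *
np.set_printoptions(precision=4,suppress=True)
st(); a=np.radians(10.6); n=np.array([-np.sin(a),np.cos(a),0]); ex=np.array([np.cos(a),np.sin(a),0])
arcs={"des":([[50,180],[65,135],[100,88],[145,55],[200,37],[255,43],[300,72],[330,108],[345,145]],(.4573,.4369)),
"side":([[92,235],[105,195],[135,160],[180,132],[230,120],[285,124],[325,150],[345,185]],(.468,.3776)),
"sau":([[140,310],[155,275],[190,240],[235,218],[280,211],[325,222],[360,245],[378,280]],(.4794,.3202)),
"esp":([[190,400],[205,365],[240,330],[290,311],[340,318],[380,345],[398,380]],(.4895,.2633))}
for k,(p,c) in arcs.items():
    off=n[:2]@np.array(c)+.004
    P=cast("side",np.array(p)/6+[185,140],n,off); u=P@ex; z=P[:,2]
    s=np.linalg.lstsq(np.c_[2*u,2*z,np.ones(len(u))],u*u+z*z,rcond=None)[0]; R=np.sqrt(s[2]+s[0]**2+s[1]**2)
    print(k,"R",R,"u",s[0],"z",s[1],"top",s[1]+R,"xy",s[0]*ex[:2]+(off-.004)*n[:2])
E
```

```text
t 1.1 p [0.4899 0.2632 0.25  ] yang 100.53 zdir [-0.001 -0.    -1.   ] F [ 0.28 -0.09 -0.72] T [-0.01  0.02 -0.01] w 0.0399 gf 0.0 q [0.35 0.31 0.08 1.33 0.   0.16]
des R 0.08164827508718042 u 0.5441025652807477 z 0.0945337246883233 top 0.17618199977550372 xy [0.4713 0.4395]
side R 0.07060157081102951 u 0.5408261360940614 z 0.09092384737577275 top 0.16152541818680227 xy [0.4792 0.3797]
sau R 0.06429456168593715 u 0.5430663003268488 z 0.07585750463579682 top 0.140152066321734 xy [0.4921 0.3226]
esp R 0.05327968222760094 u 0.5426800208703538 z 0.06528310697137568 top 0.11856278919897661 xy [0.5024 0.2657]
```

Sizes are confirmed: fitted radii are 82, 71, 64 and 53 mm from +y to −y. The side view reads about 6 mm low in z. I'll descend on the espresso saucer and close.

To row units: 0.151 m is 0.1888, -0.011 m is -0.0138.

Emit:
{"name": "drive_tool", "arguments": {"moves": [[[-0.0075,0,0.025,0,0,0,0.04],[-0.0138,0,0.075,0,0,0,0.04],[-0.0138,0,0.1125,0,0,0,0.04],[-0.0138,0,0.1438,0,0,0,0.04],[-0.0138,0,0.1688,0,0,0,0.04],[-0.0138,0,0.1838,0,0,0,0.04],[-0.0138,0,0.1888,0,0,0,0.04],[-0.0138,0,0.1888,0,0,0,0.04]]]}}

```text
clock: 2.1
tool_pos: [0.5005, 0.2659, 0.0997]
eef_rot: [-0.093, 0.996, 0.0, 0.0]
wrist_force: [0.2, -0.6, 0.8]
grip_width: 0.04
grip_force: 0.0
```

Emit:
{"name": "drive_tool", "arguments": {"moves": [[[0,0,0,0,0,0,0.025],[0,0,0,0,0,0,0.02],[0,0,0,0,0,0,0.014],[0,0,0,0,0,0,0.012],[0,0,0,0,0,0,0.01],[0,0,0,0,0,0,0.006],[0,0,0,0,0,0,0.004],[0,0,0,0,0,0,0.002]]]}}

```text
clock: 3.1
tool_pos: [0.5006, 0.2655, 0.0993]
eef_rot: [-0.092, 0.996, -0.0, 0.0]
wrist_force: [-0.3, 0.4, 1.8]
grip_width: 0.0074
grip_force: 39.7
```

```bash
python3 - <<'E'
from h import *
st()
a=r.get_image("side")[:,:,::-1];b=r.get_image("top")[:,:,::-1]
cv2.imwrite("pics/g1.png",np.hstack([cv2.resize(a[130:240,180:290],(396,396)),cv2.resize(b[170:260,170:280],(396,324)).copy() if 0 else cv2.resize(b[160:270,160:270],(396,396))]))
E
```

```text
t 3.1 p [0.5006 0.2655 0.0993] yang 100.6 zdir [ 0.  0. -1.] F [-0.25  0.41  1.85] T [0.  0.  0.1] w 0.0074 gf 39.7 q [ 0.34  0.4  -0.21  0.96 -0.    0.16]
```

View pics/g1.png

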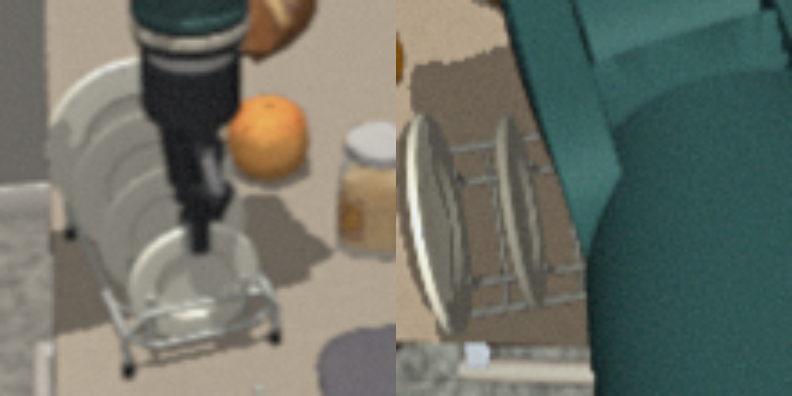

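The smallest plate is gripped near its top centre (fingers at about (200,250) in the left panel), and the lateral force is low. Next I'll lift and carry it to the narrow slot.

To row units: -0.11 m is -0.1375, -0.105 m is -0.1313.

Emit:
{"name": "drive_tool", "arguments": {"moves": [[[0,0,-0.0063,0,0,0,0.002],[0,0,-0.0188,0,0,0,0.002],[0,0,-0.0375,0,0,0,0.002],[0,0,-0.0625,0,0,0,0.002],[0,0,-0.0875,0,0,0,0.002],[0,0,-0.1125,0,0,0,0.002],[0,0,-0.1313,0,0,0,0.002],[0,0,-0.1375,0,0,0,0.002]]]}}

```text
clock: 4.2
tool_pos: [0.5009, 0.2657, 0.2108]
eef_rot: [-0.092, 0.996, 0.0, 0.001]
wrist_force: [-0.1, 0.0, -2.0]
grip_width: 0.0073
grip_force: 39.4
```

To row units: -0.3245 m is -0.4056, -0.307 m is -0.3838, -1.2 degrees is -0.0133.

Emit:
{"name": "drive_tool", "arguments": {"moves": [[[0.0038,-0.0188,0,0,0,0,0.002],[0.012,-0.0688,0,0,0,-0.0033,0.002],[0.0238,-0.1375,0,0,0,-0.0067,0.002],[0.036,-0.2063,0,0,0,-0.01,0.002],[0.0475,-0.275,0,0,0,-0.0133,0.002],[0.0588,-0.3375,0,0,0,-0.0133,0.002],[0.0669,-0.3838,0,0,0,-0.0133,0.002],[0.0708,-0.4056,0,0,0,-0.0133,0.002]]]}}

```text
clock: 5.2
tool_pos: [0.5039, -0.066, 0.2089]
eef_rot: [-0.102, 0.995, 0.0, -0.0]
wrist_force: [0.7, -0.2, -1.7]
grip_width: 0.0071
grip_force: 39.4
```

Emit:
{"name": "drive_tool", "arguments": {"moves": [[[0,0,0.0125,0,0,0,0.002],[0,0,0.0313,0,0,0,0.002],[0,0,0.05,0,0,0,0.002],[0,0,0.0625,0,0,0,0.002],[0,0,0.0725,0,0,0,0.002],[0,0,0.075,0,0,0,0.002],[0,0,0.075,0,0,0,0.002],[0,0,0.075,0,0,0,0.002]]]}}

```text
clock: 6.2
tool_pos: [0.5047, -0.0638, 0.1496]
eef_rot: [-0.103, 0.995, 0.0, 0.0]
wrist_force: [-0.2, 1.6, -2.3]
grip_width: 0.0073
grip_force: 39.3
```

```bash
python3 - <<'E'
from h import *
st(); plan((.5047,-.0638,.14),101.8)
a=r.get_image("side")[:,:,::-1];b=r.get_image("top")[:,:,::-1]
cv2.imwrite("pics/g2.png",np.hstack([cv2.resize(a[220:340,190:300],(440,480),interpolation=3),cv2.resize(b[175:265,280:380],(360,480),interpolation=3)]))
E
```

```text
t 6.2 p [ 0.5047 -0.0638  0.1496] yang 101.8 zdir [ 0.  0. -1.] F [-0.21  1.59 -2.33] T [ 0.3   0.1  -0.06] w 0.0073 gf 39.3 q [-0.29  0.28 -0.26  1.04  0.   -0.49]
shift mm [ 0.  -0.   9.6] turn [0.   0.02 0.  ]
```

View pics/g2.png

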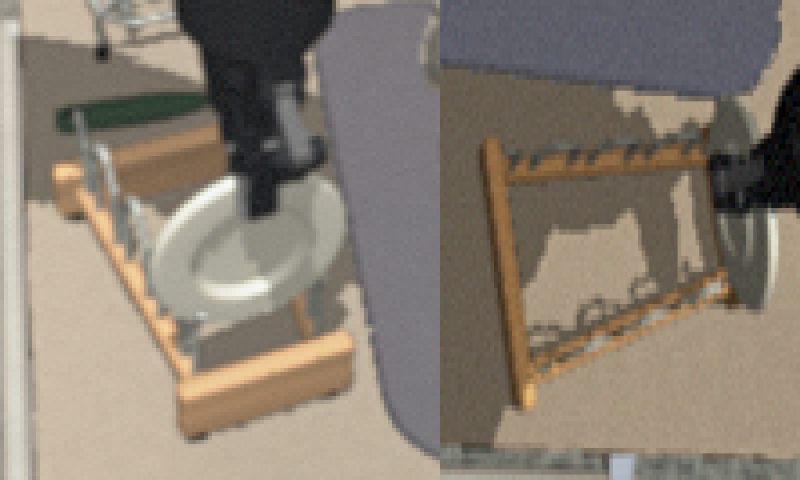

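The plate's lower edge is between the narrow-end guides (about (190,330) and (315,290) in the left panel), centred, with only 1.6 N of side force. I'll keep lowering gently.

To row units: 0.037 m is 0.0463, 0.036 m is 0.045.

Emit:
{"name": "drive_tool", "arguments": {"moves": [[[0,0,0.0063,0,0,0,0.002],[0,0,0.0125,0,0,0,0.002],[0,0,0.02,0,0,0,0.002],[0,0,0.0275,0,0,0,0.002],[0,0,0.035,0,0,0,0.002],[0,0,0.0413,0,0,0,0.002],[0,0,0.045,0,0,0,0.002],[0,0,0.0463,0,0,0,0.002]]]}}

```text
clock: 7.3
tool_pos: [0.5045, -0.0637, 0.1121]
eef_rot: [-0.103, 0.995, 0.0, -0.0]
wrist_force: [-1.6, 4.0, 1.0]
grip_width: 0.0075
grip_force: 39.8
```

```bash
python3 -c "
from h import *
st()"
```

```text
t 7.3 p [ 0.5045 -0.0637  0.1121] yang 101.81 zdir [-0.  0. -1.] F [-1.57  3.98  0.97] T [0.97 0.28 0.09] w 0.0075 gf 39.8 q [-0.29  0.3  -0.33  0.94  0.   -0.49]
```

To row units: 0.004 m is 0.005, 0.002 m is 0.0025.

Emit:
{"name": "drive_tool", "arguments": {"moves": [[[0,0.0013,0,0,0,0,0.002],[0,0.0025,0,0,0,0,0.002],[0,0.0025,0.0013,0,0,0,0.002],[0,0.0025,0.0025,0,0,0,0.002],[0,0.0025,0.0038,0,0,0,0.002],[0,0.0025,0.005,0,0,0,0.002],[0,0.0025,0.005,0,0,0,0.002],[0,0.0025,0.005,0,0,0,0.002]]]}}

```text
clock: 8.3
tool_pos: [0.5048, -0.0619, 0.1086]
eef_rot: [-0.103, 0.995, -0.0, 0.001]
wrist_force: [4.3, 0.9, 3.3]
grip_width: 0.0074
grip_force: 40.0
```

```bash
python3 -c "
from h import *
st()"
```

```text
t 8.3 p [ 0.5048 -0.0619  0.1086] yang 101.81 zdir [ 0.001 -0.    -1.   ] F [4.3  0.91 3.26] T [ 0.18 -1.02  0.03] w 0.0074 gf 40.0 q [-0.28  0.31 -0.34  0.93  0.   -0.49]
```

Touching the near rail (force +x), so I'll shift +x about 2 mm and lower a little more.

To row units: 0.003 m is 0.0038, -0.001 m is -0.0013.

Emit:
{"name": "drive_tool", "arguments": {"moves": [[[-0.0013,0,0,0,0,0,0.002],[-0.0025,0,0,0,0,0,0.002],[-0.0025,0,0.0013,0,0,0,0.002],[-0.0025,0,0.0025,0,0,0,0.002],[-0.0025,0,0.0025,0,0,0,0.002],[-0.0025,0,0.0038,0,0,0,0.002],[-0.0025,0,0.0038,0,0,0,0.002],[-0.0025,0,0.0038,0,0,0,0.002]]]}}

```text
clock: 9.3
tool_pos: [0.5071, -0.0616, 0.1067]
eef_rot: [-0.103, 0.995, -0.0, 0.001]
wrist_force: [-1.3, 1.6, 22.5]
grip_width: 0.007
grip_force: 43.0
```

```bash
python3 -c "
from h import *
st()"
```

```text
t 9.3 p [ 0.5071 -0.0616  0.1067] yang 101.81 zdir [ 0.003 -0.    -1.   ] F [-1.32  1.56 22.46] T [0.42 0.05 0.01] w 0.007 gf 43.0 q [-0.28  0.31 -0.34  0.92  0.   -0.49]
```

Seated on both rails: 22 N down, sides balanced, and the TCP height matches the expected 107 mm. Release and rise.

To row units: -0.09 m is -0.1125, -0.05 m is -0.0625.

Emit:
{"name": "drive_tool", "arguments": {"moves": [[[0,0,-0.0013,0,0,0,0.002],[0,0,-0.0013,0,0,0,0.012],[0,0,-0.0013,0,0,0,0.018],[0,0,-0.0013,0,0,0,0.024],[0,0,-0.0063,0,0,0,0.026],[0,0,-0.025,0,0,0,0.026],[0,0,-0.0625,0,0,0,0.026],[0,0,-0.1125,0,0,0,0.03]]]}}

```text
clock: 10.3
tool_pos: [0.5056, -0.0613, 0.196]
eef_rot: [-0.103, 0.995, 0.0, -0.001]
wrist_force: [-0.4, 0.6, 0.4]
grip_width: 0.0298
grip_force: 0.0
```

```bash
python3 - <<'E'
from h import *
st(); plan((.4900,.3226,.23),100.6)
a=r.get_image("side")[:,:,::-1]
cv2.imwrite("pics/g3.png",cv2.resize(a[140:340,180:310],(390,600),interpolation=3))
E
```

```text
t 10.3 p [ 0.5056 -0.0613  0.196 ] yang 101.81 zdir [-0.001  0.    -1.   ] F [-0.41  0.63  0.43] T [ 0.01 -0.02  0.  ] w 0.0298 gf 0.0 q [-0.28  0.25 -0.16  1.16 -0.   -0.49]
shift mm [-63.2 379.  -33.9] turn [ 0.03 -0.07  1.21]
```

View pics/g3.png

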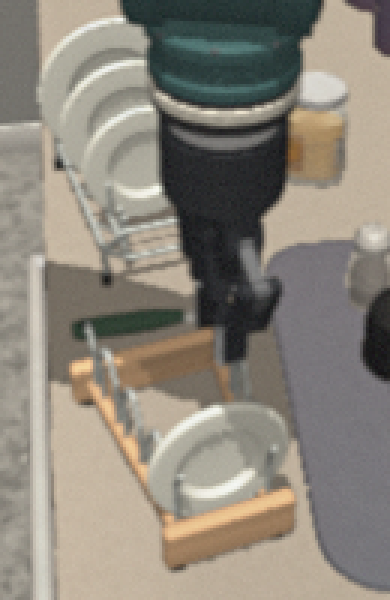

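The espresso saucer sits upright and centred in the narrow slot at about (220,460). Next is the saucer.

To row units: 0.379 m is 0.4738, 0.08 m is 0.1, 1.2 degrees is 0.0133.

Emit:
{"name": "drive_tool", "arguments": {"moves": [[[-0.0063,0.0313,-0.0425,0,0,0,0.04],[-0.0163,0.1,-0.0425,0,0,0.0033,0.04],[-0.0275,0.1725,-0.0425,0,0,0.0067,0.04],[-0.0413,0.2475,-0.0425,0,0,0.01,0.04],[-0.0538,0.3225,-0.0425,0,0,0.0133,0.04],[-0.0663,0.395,-0.0425,0,0,0.0133,0.04],[-0.075,0.45,-0.0425,0,0,0.0133,0.04],[-0.0788,0.4738,-0.0425,0,0,0.0133,0.04]]]}}

```text
clock: 11.35
tool_pos: [0.4898, 0.3245, 0.229]
eef_rot: [-0.093, 0.996, -0.0, -0.0]
wrist_force: [0.2, -0.5, -0.4]
grip_width: 0.0402
grip_force: 0.0
```

```bash
python3 - <<'E'
from h import *
st(); plan((.4900,.3226,.118),100.6)
E
```

```text
t 11.35 p [0.4898 0.3245 0.229 ] yang 100.73 zdir [-0. -0. -1.] F [ 0.2  -0.47 -0.4 ] T [-0.08  0.01  0.03] w 0.0402 gf 0.0 q [0.45 0.37 0.11 1.31 0.   0.26]
shift mm [ 1.00e-01 -1.90e+00  1.11e+02] turn [ 0.   -0.01  0.13]
```

To row units: 0.112 m is 0.14, 0.11 m is 0.1375.

Emit:
{"name": "drive_tool", "arguments": {"moves": [[[0,-0.0006,0.025,0,0,0,0.04],[0,-0.0006,0.0625,0,0,0,0.04],[0,-0.0006,0.1,0,0,0,0.04],[0,-0.0006,0.125,0,0,0,0.04],[0,-0.0006,0.1375,0,0,0,0.04],[0,-0.0006,0.14,0,0,0,0.04],[0,-0.0006,0.14,0,0,0,0.025],[0,-0.0006,0.14,0,0,0,0.015]]]}}

```text
clock: 12.35
tool_pos: [0.4907, 0.322, 0.118]
eef_rot: [-0.092, 0.996, 0.0, 0.001]
wrist_force: [-0.2, -0.1, -0.3]
grip_width: 0.0152
grip_force: 0.0
```

Emit:
{"name": "drive_tool", "arguments": {"moves": [[[0,0,0,0,0,0,0.012],[0,0,0,0,0,0,0.008],[0,0,0,0,0,0,0.006],[0,0,0,0,0,0,0.004],[0,0,0,0,0,0,0.002],[0,0,0,0,0,0,0.002],[0,0,0,0,0,0,0.002],[0,0,0,0,0,0,0.002]]]}}

```text
clock: 13.35
tool_pos: [0.4905, 0.322, 0.1175]
eef_rot: [-0.092, 0.996, 0.0, 0.0]
wrist_force: [-0.0, 0.2, 6.1]
grip_width: 0.0075
grip_force: 40.1
```

```bash
python3 - <<'E'
from h import *
st(); plan((.4976,-.0166,.218),101.8)
E
```

```text
t 13.35 p [0.4905 0.322  0.1175] yang 100.61 zdir [ 0.  0. -1.] F [-0.01  0.18  6.05] T [-0.2   0.08 -0.05] w 0.0075 gf 40.1 q [ 0.44  0.42 -0.12  1.03 -0.    0.26]
shift mm [  55.3 -334.1 -100.5] turn [ 0.    0.03 -1.19]
```

To row units: -0.105 m is -0.1313, -0.05 m is -0.0625.

Emit:
{"name": "drive_tool", "arguments": {"moves": [[[0,0,-0.0063,0,0,0,0.002],[0,0,-0.0188,0,0,0,0.002],[0,0,-0.0375,0,0,0,0.002],[0,0,-0.0625,0,0,0,0.002],[0,0,-0.0875,0,0,0,0.002],[0,0,-0.1125,0,0,0,0.002],[0,0,-0.125,0,0,0,0.002],[0,0,-0.1313,0,0,0,0.002]]]}}

```text
clock: 14.35
tool_pos: [0.4905, 0.322, 0.2229]
eef_rot: [-0.092, 0.996, 0.0, 0.0]
wrist_force: [-0.8, 0.0, -3.2]
grip_width: 0.0073
grip_force: 39.2
```

To row units: -0.334 m is -0.4175, -0.318 m is -0.3975, -1.2 degrees is -0.0133.

Emit:
{"name": "drive_tool", "arguments": {"moves": [[[0.0038,-0.0225,0,0,0,0,0.002],[0.0125,-0.075,0,0,0,-0.0033,0.002],[0.0238,-0.1438,0,0,0,-0.0067,0.002],[0.0356,-0.215,0,0,0,-0.01,0.002],[0.0475,-0.2875,0,0,0,-0.0133,0.002],[0.0588,-0.3538,0,0,0,-0.0133,0.002],[0.0663,-0.3975,0,0,0,-0.0133,0.002],[0.0694,-0.4175,0,0,0,-0.0133,0.002]]]}}

```text
clock: 15.35
tool_pos: [0.4965, -0.0187, 0.2218]
eef_rot: [-0.102, 0.995, 0.0, -0.0]
wrist_force: [-0.1, 1.0, -0.7]
grip_width: 0.0075
grip_force: 39.4
```

To row units: 0.088 m is 0.11, 0.085 m is 0.1063.

Emit:
{"name": "drive_tool", "arguments": {"moves": [[[0,0,0.0063,0,0,0,0.002],[0,0,0.025,0,0,0,0.002],[0,0,0.0475,0,0,0,0.002],[0,0,0.0688,0,0,0,0.002],[0,0,0.085,0,0,0,0.002],[0,0,0.0975,0,0,0,0.002],[0,0,0.1063,0,0,0,0.002],[0,0,0.11,0,0,0,0.002]]]}}

```text
clock: 16.35
tool_pos: [0.4973, -0.0165, 0.134]
eef_rot: [-0.103, 0.995, 0.0, -0.0]
wrist_force: [0.4, -0.1, -2.0]
grip_width: 0.0071
grip_force: 39.4
```

```bash
python3 - <<'E'
from h import *
st(); plan((.4976,-.0166,.126),101.8)
E
```

```text
t 16.35 p [ 0.4973 -0.0165  0.134 ] yang 101.81 zdir [-0.  0. -1.] F [ 0.36 -0.13 -2.04] T [0.01 0.04 0.04] w 0.0071 gf 39.4 q [-0.2   0.27 -0.31  0.99  0.   -0.4 ]
shift mm [-0.3 -0.1  8. ] turn [ 0.   -0.    0.01]
```

No contact yet and well centred. Lowering slowly.

To row units: 0.012 m is 0.015, 0.011 m is 0.0138.

Emit:
{"name": "drive_tool", "arguments": {"moves": [[[0,0,0.0025,0,0,0,0.002],[0,0,0.005,0,0,0,0.002],[0,0,0.0075,0,0,0,0.002],[0,0,0.01,0,0,0,0.002],[0,0,0.0119,0,0,0,0.002],[0,0,0.0138,0,0,0,0.002],[0,0,0.015,0,0,0,0.002],[0,0,0.015,0,0,0,0.002]]]}}

```text
clock: 17.35
tool_pos: [0.4973, -0.0166, 0.1223]
eef_rot: [-0.103, 0.995, -0.0, 0.0]
wrist_force: [-0.4, -0.5, -1.6]
grip_width: 0.0073
grip_force: 39.5
```

```bash
python3 -c "
from h import *
st()"
```

```text
t 17.35 p [ 0.4973 -0.0166  0.1223] yang 101.81 zdir [ 0.  0. -1.] F [-0.42 -0.55 -1.64] T [ 0.04  0.01 -0.  ] w 0.0073 gf 39.5 q [-0.2   0.28 -0.34  0.96  0.   -0.4 ]
```

To row units: 0.004 m is 0.005, 0.0035 m is 0.0044.

Emit:
{"name": "drive_tool", "arguments": {"moves": [[[0,0,0.0013,0,0,0,0.002],[0,0,0.0025,0,0,0,0.002],[0,0,0.0038,0,0,0,0.002],[0,0,0.0044,0,0,0,0.002],[0,0,0.005,0,0,0,0.002],[0,0,0.005,0,0,0,0.002],[0,0,0.005,0,0,0,0.002],[0,0,0.005,0,0,0,0.002]]]}}

```text
clock: 18.35
tool_pos: [0.499, -0.0167, 0.1204]
eef_rot: [-0.103, 0.995, -0.001, 0.002]
wrist_force: [-1.4, 2.5, 31.1]
grip_width: 0.0072
grip_force: 44.2
```

```bash
python3 -c "
from h import *
st()"
```

```text
t 18.35 p [ 0.499  -0.0167  0.1204] yang 101.81 zdir [ 0.005 -0.001 -1.   ] F [-1.41  2.5  31.07] T [0.55 0.56 0.  ] w 0.0072 gf 44.2 q [-0.2   0.28 -0.34  0.95  0.   -0.4 ]
```

Seated at the predicted height. Release.

To row units: -0.09 m is -0.1125, -0.05 m is -0.0625.

Emit:
{"name": "drive_tool", "arguments": {"moves": [[[0,0,-0.0031,0,0,0,0.002],[0,0,-0.0031,0,0,0,0.012],[0,0,-0.0031,0,0,0,0.018],[0,0,-0.0031,0,0,0,0.022],[0,0,-0.0075,0,0,0,0.022],[0,0,-0.025,0,0,0,0.022],[0,0,-0.0625,0,0,0,0.022],[0,0,-0.1125,0,0,0,0.026]]]}}

```text
clock: 19.35
tool_pos: [0.4969, -0.0165, 0.2098]
eef_rot: [-0.103, 0.995, 0.0, -0.0]
wrist_force: [0.7, -1.3, 0.3]
grip_width: 0.026
grip_force: 0.0
```

```bash
python3 - <<'E'
from h import *
st(); plan((.4794,.3795,.25),100.6)
E
```

```text
t 19.35 p [ 0.4969 -0.0165  0.2098] yang 101.8 zdir [-0.001  0.    -1.   ] F [ 0.71 -1.3   0.27] T [-0.01 -0.04 -0.  ] w 0.026 gf 0.0 q [-0.2   0.22 -0.16  1.19 -0.   -0.4 ]
shift mm [-63.8 391.2 -40.2] turn [ 0.01 -0.03  1.2 ]
```

To row units: 0.391 m is 0.4888, -0.04 m is -0.05, 1.2 degrees is 0.0133.

Emit:
{"name": "drive_tool", "arguments": {"moves": [[[-0.0063,0.0313,-0.05,0,0,0,0.04],[-0.0163,0.1025,-0.05,0,0,0.0033,0.04],[-0.0275,0.175,-0.05,0,0,0.0067,0.04],[-0.0413,0.25,-0.05,0,0,0.01,0.04],[-0.0538,0.325,-0.05,0,0,0.0133,0.04],[-0.0663,0.4,-0.05,0,0,0.0133,0.04],[-0.075,0.4625,-0.05,0,0,0.0133,0.04],[-0.0794,0.4888,-0.05,0,0,0.0133,0.04]]]}}

```text
clock: 20.35
tool_pos: [0.4788, 0.3815, 0.2488]
eef_rot: [-0.094, 0.996, 0.0, 0.0]
wrist_force: [0.1, 0.5, 0.1]
grip_width: 0.0402
grip_force: 0.0
```

To row units: 0.114 m is 0.1425, 0.111 m is 0.1388.

Emit:
{"name": "drive_tool", "arguments": {"moves": [[[0,0,0.025,0,0,0,0.04],[0,0,0.0625,0,0,0,0.04],[0,0,0.1,0,0,0,0.04],[0,0,0.125,0,0,0,0.04],[0,0,0.1388,0,0,0,0.04],[0,0,0.1425,0,0,0,0.04],[0,0,0.1425,0,0,0,0.025],[0,0,0.1425,0,0,0,0.015]]]}}

```text
clock: 21.35
tool_pos: [0.4798, 0.3793, 0.135]
eef_rot: [-0.092, 0.996, 0.0, 0.0]
wrist_force: [-0.4, 0.4, 0.3]
grip_width: 0.0148
grip_force: 0.0
```

Emit:
{"name": "drive_tool", "arguments": {"moves": [[[0,0,0,0,0,0,0.012],[0,0,0,0,0,0,0.008],[0,0,0,0,0,0,0.006],[0,0,0,0,0,0,0.004],[0,0,0,0,0,0,0.002],[0,0,0,0,0,0,0.002],[0,0,0,0,0,0,0.002],[0,0,0,0,0,0,0.002]]]}}

```text
clock: 22.35
tool_pos: [0.4796, 0.3793, 0.1346]
eef_rot: [-0.092, 0.996, 0.0, 0.0]
wrist_force: [-1.3, 0.5, 5.5]
grip_width: 0.0072
grip_force: 40.2
```

```bash
python3 - <<'E'
from h import *
st(); plan((.488,.0284,.241),101.8)
E
```

```text
t 22.35 p [0.4796 0.3793 0.1346] yang 100.6 zdir [ 0.  0. -1.] F [-1.25  0.46  5.5 ] T [ 0.11  0.06 -0.04] w 0.0072 gf 40.2 q [ 0.54  0.45 -0.02  1.1   0.    0.35]
shift mm [  56.3 -346.4 -106.6] turn [ 0.02  0.03 -1.2 ]
```

Emit:
{"name": "drive_tool", "arguments": {"moves": [[[0,0,-0.0063,0,0,0,0.002],[0,0,-0.0188,0,0,0,0.002],[0,0,-0.0375,0,0,0,0.002],[0,0,-0.0625,0,0,0,0.002],[0,0,-0.0875,0,0,0,0.002],[0,0,-0.1125,0,0,0,0.002],[0,0,-0.1263,0,0,0,0.002],[0,0,-0.1325,0,0,0,0.002]]]}}

```text
clock: 23.35
tool_pos: [0.4796, 0.3792, 0.2409]
eef_rot: [-0.092, 0.996, 0.0, 0.0]
wrist_force: [-0.1, 0.2, -3.7]
grip_width: 0.0072
grip_force: 39.0
```

To row units: -0.3464 m is -0.433, -0.33 m is -0.4125, -1.2 degrees is -0.0133.

Emit:
{"name": "drive_tool", "arguments": {"moves": [[[0.0038,-0.0225,0,0,0,0,0.002],[0.0125,-0.075,0,0,0,-0.0033,0.002],[0.0238,-0.1463,0,0,0,-0.0067,0.002],[0.0356,-0.22,0,0,0,-0.01,0.002],[0.0475,-0.295,0,0,0,-0.0133,0.002],[0.0588,-0.365,0,0,0,-0.0133,0.002],[0.0675,-0.4125,0,0,0,-0.0133,0.002],[0.0704,-0.433,0,0,0,-0.0133,0.002]]]}}

```text
clock: 24.35
tool_pos: [0.4871, 0.026, 0.2399]
eef_rot: [-0.102, 0.995, -0.0, -0.0]
wrist_force: [0.2, 1.1, -1.7]
grip_width: 0.0074
grip_force: 39.6
```

To row units: 0.094 m is 0.1175, 0.091 m is 0.1138.

Emit:
{"name": "drive_tool", "arguments": {"moves": [[[0,0,0.0063,0,0,0,0.002],[0,0,0.025,0,0,0,0.002],[0,0,0.0475,0,0,0,0.002],[0,0,0.07,0,0,0,0.002],[0,0,0.09,0,0,0,0.002],[0,0,0.1038,0,0,0,0.002],[0,0,0.1138,0,0,0,0.002],[0,0,0.1175,0,0,0,0.002]]]}}

```text
clock: 25.35
tool_pos: [0.4878, 0.0286, 0.146]
eef_rot: [-0.103, 0.995, 0.0, -0.0]
wrist_force: [0.1, 0.4, -2.6]
grip_width: 0.0074
grip_force: 39.6
```

```bash
python3 - <<'E'
from h import *
st(); plan((.488,.0284,.136),101.8)
E
```

```text
t 25.35 p [0.4878 0.0286 0.146 ] yang 101.83 zdir [-0.  0. -1.] F [ 0.12  0.41 -2.59] T [-0.04 -0.02  0.05] w 0.0074 gf 39.6 q [-0.11  0.25 -0.31  1.01  0.   -0.31]
shift mm [-0.2 -0.2 10. ] turn [ 0.01 -0.01  0.03]
```

To row units: 0.011 m is 0.0138, 0.0105 m is 0.0131.

Emit:
{"name": "drive_tool", "arguments": {"moves": [[[0,0,0.0025,0,0,0,0.002],[0,0,0.005,0,0,0,0.002],[0,0,0.0075,0,0,0,0.002],[0,0,0.01,0,0,0,0.002],[0,0,0.0119,0,0,0,0.002],[0,0,0.0131,0,0,0,0.002],[0,0,0.0138,0,0,0,0.002],[0,0,0.0138,0,0,0,0.002]]]}}

```text
clock: 26.35
tool_pos: [0.4881, 0.0283, 0.1355]
eef_rot: [-0.103, 0.995, -0.0, 0.0]
wrist_force: [0.9, 0.3, -1.8]
grip_width: 0.0074
grip_force: 40.0
```

To row units: 0.002 m is 0.0025, 0.0015 m is 0.0019.

Emit:
{"name": "drive_tool", "arguments": {"moves": [[[0,0,0.0006,0,0,0,0.002],[0,0,0.0013,0,0,0,0.002],[0,0,0.0019,0,0,0,0.002],[0,0,0.0025,0,0,0,0.002],[0,0,0.0025,0,0,0,0.002],[0,0,0.0025,0,0,0,0.002],[0,0,0.0025,0,0,0,0.002],[0,0,0.0025,0,0,0,0.002]]]}}

```text
clock: 27.35
tool_pos: [0.4892, 0.0283, 0.1345]
eef_rot: [-0.103, 0.995, -0.0, 0.002]
wrist_force: [3.3, 2.3, 12.9]
grip_width: 0.0072
grip_force: 42.3
```

```bash
python3 -c "
from h import *
st()"
```

```text
t 27.35 p [0.4892 0.0283 0.1345] yang 101.81 zdir [ 0.003 -0.    -1.   ] F [ 3.25  2.32 12.91] T [ 0.24 -0.03 -0.02] w 0.0072 gf 42.3 q [-0.11  0.25 -0.33  0.98  0.   -0.32]
```

To row units: -0.001 m is -0.0013, 0.0005 m is 0.0006.

Emit:
{"name": "drive_tool", "arguments": {"moves": [[[-0.0013,0,0,0,0,0,0.002],[-0.0013,0,0.0006,0,0,0,0.002],[-0.0013,0,0.0013,0,0,0,0.002],[-0.0013,0,0.0013,0,0,0,0.002],[-0.0013,0,0.0013,0,0,0,0.002],[-0.0013,0,0.0013,0,0,0,0.002],[-0.0013,0,0.0013,0,0,0,0.002],[-0.0013,0,0.0013,0,0,0,0.002]]]}}

```text
clock: 28.35
tool_pos: [0.49, 0.0284, 0.1339]
eef_rot: [-0.103, 0.995, -0.0, 0.002]
wrist_force: [-2.9, 0.2, 21.2]
grip_width: 0.0074
grip_force: 43.6
```

```bash
python3 -c "
from h import *
st()"
```

```text
t 28.35 p [0.49   0.0284 0.1339] yang 101.8 zdir [ 0.003 -0.    -1.   ] F [-2.91  0.17 21.16] T [ 0.14  0.31 -0.04] w 0.0074 gf 43.6 q [-0.11  0.26 -0.33  0.98 -0.   -0.31]
```

Seated on both rails (predicted 0.1336). Release.

To row units: -0.09 m is -0.1125, -0.05 m is -0.0625.

Emit:
{"name": "drive_tool", "arguments": {"moves": [[[0,0,-0.0019,0,0,0,0.002],[0,0,-0.0019,0,0,0,0.012],[0,0,-0.0019,0,0,0,0.018],[0,0,-0.0019,0,0,0,0.022],[0,0,-0.0075,0,0,0,0.022],[0,0,-0.025,0,0,0,0.022],[0,0,-0.0625,0,0,0,0.022],[0,0,-0.1125,0,0,0,0.026]]]}}

```text
clock: 29.35
tool_pos: [0.4885, 0.0285, 0.2238]
eef_rot: [-0.103, 0.995, 0.0, -0.0]
wrist_force: [0.7, 0.2, 0.1]
grip_width: 0.0258
grip_force: 0.0
```

```bash
python3 - <<'E'
from h import *
st(); plan((.469,.4365,.265),100.6)
E
```

```text
t 29.35 p [0.4885 0.0285 0.2238] yang 101.81 zdir [-0.001  0.    -1.   ] F [0.72 0.2  0.09] T [-0.01 -0.03 -0.03] w 0.0258 gf 0.0 q [-0.11  0.2  -0.15  1.22  0.   -0.31]
shift mm [-64.4 403.3 -41.2] turn [ 0.01 -0.03  1.21]
```

To row units: 0.4033 m is 0.5041, 0.38 m is 0.475, 1.2 degrees is 0.0133.

Emit:
{"name": "drive_tool", "arguments": {"moves": [[[-0.0063,0.0338,-0.0513,0,0,0,0.04],[-0.0163,0.1075,-0.0513,0,0,0.0033,0.04],[-0.0275,0.1813,-0.0513,0,0,0.0067,0.04],[-0.0413,0.2588,-0.0513,0,0,0.01,0.04],[-0.0538,0.3363,-0.0513,0,0,0.0133,0.04],[-0.0663,0.4125,-0.0513,0,0,0.0133,0.04],[-0.075,0.475,-0.0513,0,0,0.0133,0.04],[-0.0805,0.5041,-0.0513,0,0,0.0133,0.04]]]}}

```text
clock: 30.35
tool_pos: [0.4686, 0.4389, 0.2638]
eef_rot: [-0.093, 0.996, 0.0, 0.0]
wrist_force: [1.2, -0.6, -0.1]
grip_width: 0.0402
grip_force: 0.0
```

To row units: 0.11 m is 0.1375, 0.107 m is 0.1338.

Emit:
{"name": "drive_tool", "arguments": {"moves": [[[0,0,0.025,0,0,0,0.04],[0,0,0.0625,0,0,0,0.04],[0,0,0.1,0,0,0,0.04],[0,0,0.1225,0,0,0,0.04],[0,0,0.1338,0,0,0,0.04],[0,0,0.1375,0,0,0,0.04],[0,0,0.1375,0,0,0,0.025],[0,0,0.1375,0,0,0,0.015]]]}}

```text
clock: 31.35
tool_pos: [0.4696, 0.4366, 0.154]
eef_rot: [-0.092, 0.996, 0.0, 0.0]
wrist_force: [-0.5, 0.5, 0.8]
grip_width: 0.0151
grip_force: 0.0
```

Emit:
{"name": "drive_tool", "arguments": {"moves": [[[0,0,0,0,0,0,0.012],[0,0,0,0,0,0,0.008],[0,0,0,0,0,0,0.006],[0,0,0,0,0,0,0.004],[0,0,0,0,0,0,0.002],[0,0,0,0,0,0,0.002],[0,0,0,0,0,0,0.002],[0,0,0,0,0,0,0.002]]]}}

```text
clock: 32.35
tool_pos: [0.4695, 0.4365, 0.1536]
eef_rot: [-0.092, 0.996, 0.0, 0.0]
wrist_force: [1.1, -0.6, 5.7]
grip_width: 0.0077
grip_force: 40.1
```

```bash
python3 - <<'E'
from h import *
st(); plan((.4788,.0734,.26),101.8)
E
```

```text
t 32.35 p [0.4695 0.4365 0.1536] yang 100.61 zdir [ 0.  0. -1.] F [ 1.08 -0.64  5.73] T [-0.01 -0.02  0.04] w 0.0077 gf 40.1 q [ 0.62  0.49  0.1   1.18 -0.    0.44]
shift mm [  57.7 -358.6 -106.6] turn [ 0.01  0.03 -1.19]
```

To row units: -0.107 m is -0.1338, -0.03 m is -0.0375.

Emit:
{"name": "drive_tool", "arguments": {"moves": [[[0,0,-0.0063,0,0,0,0.002],[0,0,-0.0188,0,0,0,0.002],[0,0,-0.0375,0,0,0,0.002],[0,0,-0.0625,0,0,0,0.002],[0,0,-0.0875,0,0,0,0.002],[0,0,-0.1125,0,0,0,0.002],[0,0,-0.1275,0,0,0,0.002],[0,0,-0.1338,0,0,0,0.002]]]}}

```text
clock: 33.35
tool_pos: [0.4695, 0.4365, 0.261]
eef_rot: [-0.092, 0.996, 0.0, 0.0]
wrist_force: [1.0, -0.3, -5.1]
grip_width: 0.0072
grip_force: 39.0
```

To row units: -0.3586 m is -0.4483, -0.341 m is -0.4263, -1.2 degrees is -0.0133.

Emit:
{"name": "drive_tool", "arguments": {"moves": [[[0.0038,-0.0225,0,0,0,0,0.002],[0.0125,-0.0775,0,0,0,-0.0033,0.002],[0.0238,-0.15,0,0,0,-0.0067,0.002],[0.0363,-0.225,0,0,0,-0.01,0.002],[0.0488,-0.3025,0,0,0,-0.0133,0.002],[0.06,-0.375,0,0,0,-0.0133,0.002],[0.0688,-0.4263,0,0,0,-0.0133,0.002],[0.0721,-0.4483,0,0,0,-0.0133,0.002]]]}}

```text
clock: 34.35
tool_pos: [0.4784, 0.0715, 0.2601]
eef_rot: [-0.102, 0.995, -0.0, -0.0]
wrist_force: [0.4, 1.4, -4.3]
grip_width: 0.0076
grip_force: 39.8
```

To row units: 0.098 m is 0.1225, 0.095 m is 0.1188.

Emit:
{"name": "drive_tool", "arguments": {"moves": [[[0,0,0.0063,0,0,0,0.002],[0,0,0.025,0,0,0,0.002],[0,0,0.0475,0,0,0,0.002],[0,0,0.07,0,0,0,0.002],[0,0,0.0913,0,0,0,0.002],[0,0,0.1075,0,0,0,0.002],[0,0,0.1188,0,0,0,0.002],[0,0,0.1225,0,0,0,0.002]]]}}

```text
clock: 35.35
tool_pos: [0.4786, 0.0736, 0.1619]
eef_rot: [-0.103, 0.995, 0.0, -0.0]
wrist_force: [0.1, 0.3, -5.0]
grip_width: 0.0072
grip_force: 39.7
```

```bash
python3 - <<'E'
from h import *
st(); plan((.4788,.0734,.152),101.8)
E
```

```text
t 35.35 p [0.4786 0.0736 0.1619] yang 101.82 zdir [-0.  0. -1.] F [ 0.1   0.33 -5.  ] T [ 0.01 -0.04  0.  ] w 0.0072 gf 39.7 q [-0.02  0.23 -0.29  1.05  0.   -0.22]
shift mm [-0.2 -0.3  9.9] turn [ 0.01 -0.02  0.02]
```

To row units: 0.011 m is 0.0138, 0.0105 m is 0.0131.

Emit:
{"name": "drive_tool", "arguments": {"moves": [[[0,0,0.0025,0,0,0,0.002],[0,0,0.005,0,0,0,0.002],[0,0,0.0075,0,0,0,0.002],[0,0,0.01,0,0,0,0.002],[0,0,0.0119,0,0,0,0.002],[0,0,0.0131,0,0,0,0.002],[0,0,0.0138,0,0,0,0.002],[0,0,0.0138,0,0,0,0.002]]]}}

```text
clock: 36.35
tool_pos: [0.4791, 0.0734, 0.1515]
eef_rot: [-0.103, 0.995, 0.0, 0.001]
wrist_force: [2.4, 1.1, -0.9]
grip_width: 0.0074
grip_force: 40.1
```

To row units: 0.0025 m is 0.0031, 0.001 m is 0.0013.

Emit:
{"name": "drive_tool", "arguments": {"moves": [[[0,0,0.0006,0,0,0,0.002],[0,0,0.0013,0,0,0,0.002],[0,0,0.0019,0,0,0,0.002],[0,0,0.0025,0,0,0,0.002],[0,0,0.0031,0,0,0,0.002],[0,0,0.0031,0,0,0,0.002],[0,0,0.0031,0,0,0,0.002],[0,0,0.0031,0,0,0,0.002]]]}}

```text
clock: 37.35
tool_pos: [0.4806, 0.0734, 0.1504]
eef_rot: [-0.103, 0.995, -0.0, 0.002]
wrist_force: [4.0, 0.9, 18.0]
grip_width: 0.0071
grip_force: 43.2
```

```bash
python3 -c "
from h import *
st()"
```

```text
t 37.35 p [0.4806 0.0734 0.1504] yang 101.8 zdir [ 0.005  0.    -1.   ] F [ 3.97  0.95 17.96] T [ 0.22 -0.57 -0.04] w 0.0071 gf 43.2 q [-0.02  0.24 -0.31  1.02  0.   -0.22]
```

To row units: -0.001 m is -0.0013, 0.0005 m is 0.0006.

Emit:
{"name": "drive_tool", "arguments": {"moves": [[[-0.0013,0,0,0,0,0,0.002],[-0.0013,0,0.0006,0,0,0,0.002],[-0.0013,0,0.0013,0,0,0,0.002],[-0.0013,0,0.0013,0,0,0,0.002],[-0.0013,0,0.0013,0,0,0,0.002],[-0.0013,0,0.0013,0,0,0,0.002],[-0.0013,0,0.0013,0,0,0,0.002],[-0.0013,0,0.0013,0,0,0,0.002]]]}}

```text
clock: 38.35
tool_pos: [0.4819, 0.0736, 0.1498]
eef_rot: [-0.103, 0.995, -0.0, 0.003]
wrist_force: [5.9, 1.6, 20.3]
grip_width: 0.0075
grip_force: 43.9
```

```bash
python3 -c "
from h import *
st()"
```

```text
t 38.35 p [0.4819 0.0736 0.1498] yang 101.81 zdir [ 0.006  0.    -1.   ] F [ 5.9   1.64 20.27] T [ 0.26 -0.71 -0.05] w 0.0075 gf 43.9 q [-0.02  0.24 -0.31  1.01  0.   -0.22]
```

To row units: -0.09 m is -0.1125, -0.05 m is -0.0625.

Emit:
{"name": "drive_tool", "arguments": {"moves": [[[-0.0013,0,-0.0006,0,0,0,0.002],[-0.0013,0,-0.0019,0,0,0,0.002],[-0.0013,0,-0.0019,0,0,0,0.012],[-0.0013,0,-0.0019,0,0,0,0.02],[-0.0013,0,-0.0075,0,0,0,0.022],[-0.0013,0,-0.025,0,0,0,0.022],[-0.0013,0,-0.0625,0,0,0,0.022],[-0.0013,0,-0.1125,0,0,0,0.026]]]}}

```text
clock: 39.35
tool_pos: [0.4802, 0.0737, 0.2393]
eef_rot: [-0.103, 0.995, 0.0, -0.0]
wrist_force: [1.0, 0.2, 1.0]
grip_width: 0.0259
grip_force: 0.0
```

To row units: 0.32 m is 0.4, 0.3 m is 0.375.

Emit:
{"name": "drive_tool", "arguments": {"moves": [[[0,0.0375,-0.0375,0,0,0,0.026],[0,0.1,-0.05,0,0,0,0.026],[0,0.175,-0.05,0,0,0,0.026],[0,0.25,-0.05,0,0,0,0.026],[0,0.325,-0.05,0,0,0,0.026],[0,0.375,-0.05,0,0,0,0.026],[0,0.4,-0.05,0,0,0,0.026],[0,0.4,-0.05,0,0,0,0.026]]]}}

```text
clock: 40.35
tool_pos: [0.415, 0.3875, 0.278]
eef_rot: [-0.103, 0.995, -0.0, 0.0]
wrist_force: [-0.1, -0.5, -0.5]
grip_width: 0.0259
grip_force: 0.0
```

```bash
python3 - <<'E'
from h import *
st()
a=r.get_image("side")[:,:,::-1];b=r.get_image("top")[:,:,::-1]
cv2.imwrite("pics/g4.png",np.hstack([cv2.resize(a[200:340,180:300],(420,490),interpolation=3),cv2.resize(b[180:265,275:380],(380,490),interpolation=3)]))
E
```

```text
t 40.35 p [0.415  0.3875 0.278 ] yang 101.88 zdir [ 0. -0. -1.] F [-0.11 -0.51 -0.54] T [-0.01 -0.    0.01] w 0.0259 gf 0.0 q [ 0.61  0.33  0.18  1.42 -0.    0.4 ]
```

View pics/g4.png

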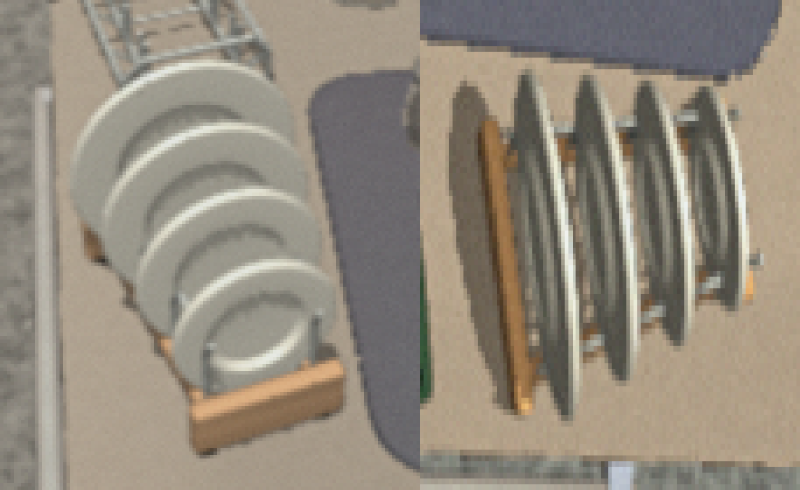

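All four plates stand evenly spaced, parallel and graded (rims at columns about 545, 605, 665 and 722 in the right panel), with their dished faces towards the narrow end. The arm is clear, so I'm handing in.

```bash
python3 -c "
from cell import r
print(r.close_job())"
```

```text
the job is handed in; nothing more can be done
None
```

I moved all four plates to the stand, graded by size and seated with their eating faces towards the narrow end, and handed the job in at about 40 s; the hand-in gave no verdict.

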